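Find the knob's hidden notch and send the buckle down the slide

TASK

Turn the round black knob on top of the cabinet until you feel it drop into its hidden notch, which lies less than a quarter turn clockwise (seen from above); then push it straight down fully home, so that the stop on the slide sinks and the bronze buckle runs down by itself into the tray. Push gently: if the knob will not go down it is not in the notch, so never force it. Do not touch the buckle, and leave the ring dish, the toggle and the two tin buttons where they are.

Things in the scene. Friction and masses are not known exactly. Their poses are not given: they have to be found in the camera images.
- cabinet: Fixed grey steel cabinet, 260 mm (x) by 200 mm (y) by 200 mm high. Origin: centre of its underside on the counter; z up. An aluminium slide, 84 mm wide, slope 34 degrees, starts high on its -y face and runs down towards -y into a fixed aluminium tray on the counter, 260 mm (x) by 170 mm (y), lip 32 mm high
- knob_axis_top (a point): Fixed point on the knob's vertical axis, at the height of the knob's top face before it is pushed, 68 mm above the cabinet top; it does not move with the knob. The knob is round, black, ribbed, 44 mm in diameter, 28 mm tall, all ribs alike: nothing shows its angle. Its one notch per turn lies 0.4 to 1.4 rad clockwise (seen from above) from the start
- housing_top (a point): Centre of the top of the lock housing, a fixed dark steel disc 72 mm wide, 26 mm high, 14 mm below the knob. The knob turns with little friction, under 0.1 N m. In the notch a spring ball falls in a groove: over some 0.2 rad the knob pulls itself on (the torque dips by 0.2 to 0.3 N m), then past the middle it resists with 0.3 to 0.4 N m. Let go near the middle, it settles there
- knob (a joint): How far the knob has been pushed down, m: 0 up (start), 0.010 fully home. In the notch it goes down against about 3 N of friction and stays where it is left; more than 0.17 rad away from the notch it stops hard after 1 mm. Pushing it lowers the stop on the slide, which frees the buckle at about 0.007
- index_plate: Hidden steel plate inside the lock housing, on the knob's axis; the key under the knob lands on it when the knob is pushed outside the notch. More than 30 N on it damages the lock. Its pose says nothing about where the notch is. Origin 66 mm under knob_axis_top
- buckle: Loose bronze coat buckle, a 50 by 50 mm frame 7 mm thick with a middle bar, 70 g. Origin: centre of its underside. It lies on the slide's upper part against the stop, a steel bar across the slide that stands 10 mm proud
- tray_lane (a point): Centre of the floor of the tray's buckle compartment, 4 mm above the counter; compartment 130 mm (x) by 162 mm (y), lip 32 mm high; axes as the cabinet's
- dish: Loose white ceramic ring dish, 72 mm diameter, 22 mm high, on the cabinet top beside the knob, its centre 125 mm or more from the knob's axis. Origin: centre of its underside
- toggle: Loose olive toggle, 45 by 13 by 12 mm, in the tray's other compartment. Origin: centre of its underside
- button1: Loose tin uniform button, 24 mm diameter, 8 mm high, in the tray's other compartment. Origin: centre of its underside
- button2: A second tin uniform button, same as the first, in the same compartment
Things that resemble listed ones, but are neither listed nor needed, are in the scene too. There is more than one size of the buckle; the job needs the middle-sized.

How it is judged:
By the outcome, as a careful person would: the job done as asked, in the order asked, and still so for the second after the job is handed in, with the robot touching nothing.
It also fails if it takes over 64 s, if anything falls off the work surface, if the arm or the gripper's body presses on something with over 40 N, if the wrist force passes 120 N, or if a joint passes its speed limit or range.

ROBOT

A 7-joint arm with a two-finger parallel gripper is mounted at the origin on the work surface. World frame = base frame: x ahead of the robot, y to its left, z up, the work surface at z = 0. Lengths are in mm, angles in rad, forces in N, time in s.
With the tool pointing down it reaches from about 400 to 875 mm from the base axis. Payload 4.4 kg.
Tool frame: the origin (TCP) lies midway between the tips of the shut fingers; the grasp point (between the pads) lies ctrl.grip_depth behind it (ctrl.grip_depth is the distance from the TCP to the grasp point, in mm); z points along the fingers, y is the line along which they close (so a half turn about z gives the same grasp; the last joint's range is limited). The gripper opens to 85 mm and grips with 20 to 120 N. Pads are 22 mm wide; open, the fingers measure 114 mm over their backs; the gripper's body (76 mm by 85 mm) begins 54 mm behind the grasp point. The pads swing forward as they close: fully open they stand 13 mm farther back than shut.
Start: joints at [1.104, 0.628, 0.038, 1.517, -0.027, 0.996, -0.02], TCP at [253.629, -598.49, 231.313] pointing down, gripper open.
Joint ranges: [-3.06, 3.06], [-0.37, 2.12], [-1.25, 1.32], [0.18, 2.47], [-1.1, 4.24], [0.23, 1.98], [-2.94, 2.94]. Speed limits (rad/s): [2.57, 2.57, 3.14, 3.14, 3.14, 3.14, 3.14].

INTERFACE

Orientations are given as [roll, pitch, yaw] about the fixed x, y, z axes, in that order (R = Rz(yaw) Ry(pitch) Rx(roll)).
In Python, from cell import ctrl gives the robot as it stands.
- The arm moves only by the tool carry_out, never from a script. Its argument "deltas" is one flat list of numbers, 7 for each row, row after row: the turn, a rotation vector about the tool's x, y, z in degrees, then the shift along the tool's x, y, z in m, then the closure, from -1 (fully open) to 1 (shut). In form: [wx, wy, wz, dx, dy, dz, claw, wx, wy, wz, dx, dy, dz, claw, ...]. A call has 1 to 12 rows; each row shifts and turns the commanded pose from where the row before left it, along the tool's axes as they then stand; what a row does not reach is not made up. A row lasts 1/8 s, in which the tool goes at most 62.5 mm and 10.7 degrees, less where a joint would pass 70% of its speed; a pose out of reach is approached as far as the arm can. A call with a gripper value outside its range is refused whole. The fingers move at their own pace and stop on an object; the grip force is fixed at half the most. Time passes only in rows, so rows that do not move let the fingers close. It gives the time, the measured TCP pose, the force, the opening and the grip force at its end, in the units of the state.
- ctrl.read_state(): the state, without advancing time (a new reading comes with each control period).
- ctrl.get_image(name): name is "side" or "top" or "wrist"; returns the picture (480x640x3 uint8, red, green, blue); there is no depth.
- ctrl.calibration(name): a dict with "mtx" (3x3 intrinsics, pixels), "R" (3x3) and "t" (3): a world point X has camera coordinates R X + t. Camera axes: x right, y down, z forward; pixel columns grow to the right and rows downward; lengths in mm; the calibration is good to about 2 mm. A picture is of the moment at which its call begins: read the wrist's pose just before it. calibration takes no time and is no camera call; for the wrist camera it gives the pose at the moment of the call.
- ctrl.finish_job(): hands the job in; it is judged then, once.
The state is a dict: "clock": time; "qpos": joint angles; "qd": joint speeds; "tau": joint torques, N m; "eef_pos": TCP position; "tool_rot": TCP orientation; "force": force on the tool from outside, world axes, zero at the start; "torque": the same for the moment, N m; "width": finger opening in mm; "gripper_force": force on a finger pad.
Only numpy, scipy, OpenCV 4.12 (cv2) and the standard library are available. Lean on these libraries where they do the work, as an engineer would, in place of code of your own. Each camera call takes 0.05 s, during which the arm holds its last target. There are 200 camera calls.

## Working session

There is one attempt and no reset: what is moved stays moved. The work goes in short steps, Python scripts to look and compute and a tool call to move; the robot and the scene stay as the last step left them, time stands still between calls to the robot, and variables do not carry over. Pictures are saved under pics/ and viewed, at most 10 in all, crops included, and the job is handed in when it is done.

Besides the shell and the picture viewer there is one more tool, called as name(argument=value, ...) on one line, values as JSON. carry_out: Moves the arm, as the interface text tells. Its arguments: {"type":"object","properties":{"deltas":{"type":"array"}},"required":["deltas"]}

```bash
mkdir -p pics; python3 - <<'E'
from cell import ctrl
import cv2,numpy as np
s=ctrl.read_state();print(s, ctrl.grip_depth)
ims=[]
for n in("side","top"):
    im=ctrl.get_image(n);cv2.imwrite(f"pics/{n}0.png",im[...,::-1])
    c=ctrl.calibration(n);print(n,c)
E
```

```text
{'clock': 0.0, 'qpos': array([ 1.10419691,  0.62934489,  0.03846842,  1.51834693, -0.02700578,
        0.99629321, -0.02000619]), 'qd': array([-0.00175861,  0.00226048, -0.00073839, -0.00119411, -0.00166025,
        0.00069645,  0.00059002]), 'tau': array([ 2.10761386e-04, -5.63398433e+01,  1.22640945e+00, -1.93445438e+01,
        1.10722653e-02,  1.02954419e-02, -1.09076844e-06]), 'eef_pos': array([ 253.37636001, -597.91804544,  230.39710801]), 'tool_rot': array([-3.13971936e+00,  3.49518914e-05,  4.00769188e-01]), 'force': array([-0.33267829, -0.49092196, -0.25369031]), 'torque': array([ 0.01147437,  0.02113547, -0.01722923]), 'gripper_force': 0.0, 'width': 85.06187229691008} 18.700000000000003
side {'mtx': array([[497.15948993,   0.        , 321.89396727],
       [  0.        , 497.15948993, 239.28216329],
       [  0.        ,   0.        ,   1.        ]]), 'R': array([[ 0.82318905, -0.56763283, -0.01235932],
       [-0.28539018, -0.39486229, -0.87329045],
       [ 0.49082811,  0.72241037, -0.48704315]]), 't': array([-470.97950891,  286.19263478,  659.39461323])}
top {'mtx': array([[464.26816107,   0.        , 313.7973192 ],
       [  0.        , 464.26816107, 234.11222894],
       [  0.        ,   0.        ,   1.        ]]), 'R': array([[ 0.01414521, -0.99936092,  0.03282781],
       [-0.99201202, -0.01814177, -0.12483201],
       [ 0.12534779, -0.03079981, -0.99163466]]), 't': array([-66.91588242, 568.69246539, 897.42980596])}
```

View pics/side0.png

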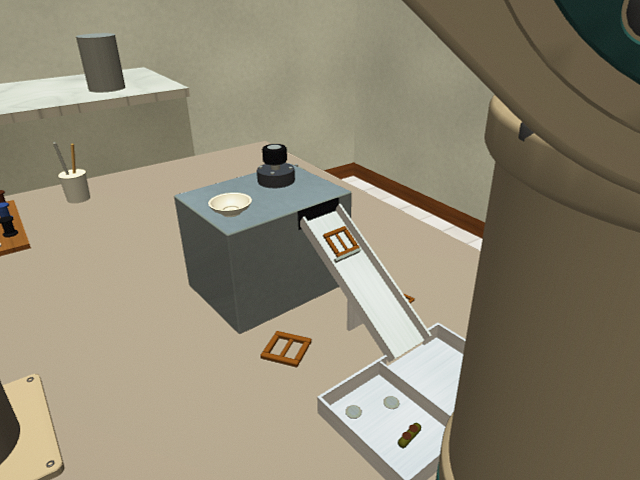

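View pics/top0.png

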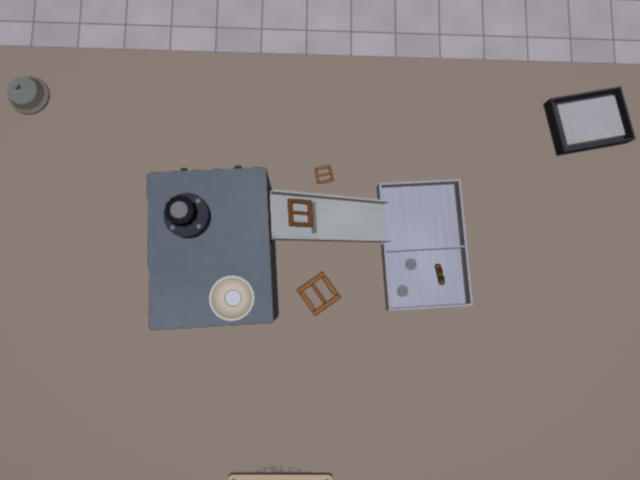

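The side view shows the knob at (275,150) on its housing, with the dish at (230,203) and the buckle at (341,240). The top view shows the knob at (181,209), the housing at (187,215), and the dish at (232,298). I'll crop in closer on the knob.

```bash
python3 - <<'E'
import cv2,numpy as np
a=cv2.imread("pics/side0.png")[135:195,245:310];b=cv2.imread("pics/top0.png")[180:245,150:215]
f=lambda x:cv2.convertScaleAbs(cv2.resize(x,(400,400),interpolation=cv2.INTER_NEAREST),alpha=2,beta=10)
cv2.imwrite("pics/crop.png",np.hstack([f(a),f(b)]))
E
```

```text
(no output)
```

View pics/crop.png

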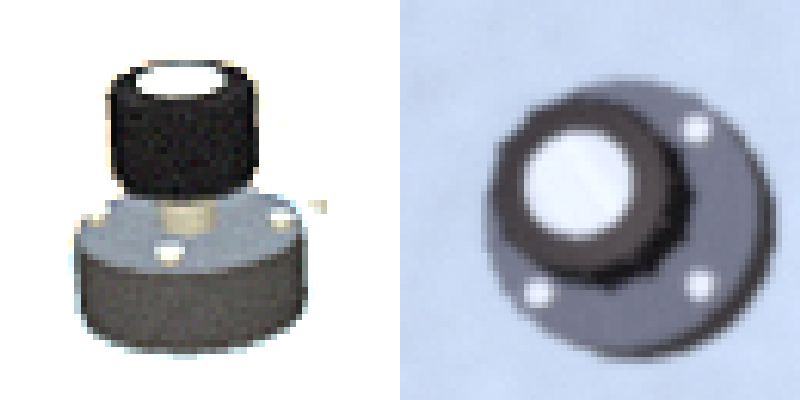

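The knob's top-face centre is near side (274.4,147.0) and top (178.9,210.2). Next I triangulate it.

```bash
cat > h.py <<'E'
from cell import ctrl
import cv2,numpy as np
from scipy.spatial.transform import Rotation as Ro
def P(c): return c["mtx"]@np.c_[c["R"],c["t"]]
def tri(c1,p1,c2,p2):
    X=cv2.triangulatePoints(P(c1),P(c2),np.array(p1,float),np.array(p2,float))[:,0];X=X[:3]/X[3]
    e=[np.round((lambda q:q[:2]/q[2])(P(c)@np.r_[X,1])-p,1) for c,p in((c1,p1),(c2,p2))]
    return X,e
def plane(c,p,z):
    d=c["R"].T@np.linalg.solve(c["mtx"],[*p,1.]);o=-c["R"].T@c["t"];return o+d*(z-o[2])/d[2]
def st():
    s=ctrl.read_state();print({k:np.round(s[k],3) for k in("clock","eef_pos","tool_rot","force","torque","width","gripper_force","qpos")});return s
def togo(s,X):
    "tool-frame shift in mm from measured pose"
    return Ro.from_euler("xyz",s["tool_rot"]).as_matrix().T@(np.array(X)-s["eef_pos"])
E
python3 - <<'E'
from h import *
a,b=ctrl.calibration("side"),ctrl.calibration("top")
X,e=tri(a,(274.4,147),b,(178.9,210.2));print("knob top",X,e)
print("dish",tri(a,(230,203),b,(232.5,298)))
for p in((147,173),(265,168),(273,322),(150,328)):print("cab",plane(b,p,X[2]-68))
s=st();print(togo(s,X+[0,0,100]))
E
```

```text
knob top [573.93204967 153.10407085 266.7827451 ] [array([-0.4,  0. ]), array([ 0.2, -0.4])]
dish (array([442.37578832,  75.23903171, 218.05465584]), [array([ 0.1, -0. ]), array([-0.1,  0.1])])
cab [646.85962688 227.12195795 198.7827451 ]
cab [659.95233799  31.16534626 198.7827451 ]
cab [404.79554713  11.31039076 198.7827451 ]
cab [392.96200822 207.49895    198.7827451 ]
{'clock': np.float64(0.1), 'eef_pos': array([ 253.436, -597.922,  230.489]), 'tool_rot': array([-3.14 ,  0.   ,  0.401]), 'force': array([-0.637, -0.537,  0.402]), 'torque': array([ 0.042, -0.002,  0.043]), 'width': np.float64(85.211), 'gripper_force': np.float64(0.0), 'qpos': array([ 1.104,  0.629,  0.038,  1.518, -0.027,  0.996, -0.02 ])}
[ 588.1439005  -566.66671561 -135.31237532]
```

carry_out(deltas=[0,0,-10,0,0,-0.0175,-1,0,0,-10,0,0,-0.0175,-1,0,0,-10,0,0,-0.0175,-1,0,0,-10,0,0,-0.0175,-1,0,0,-10,0,0,-0.0175,-1,0,0,-10,0,0,-0.0175,-1,0,0,-10,0,0,-0.0175,-1,0,0,-10,0,0,-0.0175,-1,0,0,0,0,0,0,-1])

```text
clock: 1.23
eef_pos: [253.8, -599.0, 372.1]
tool_rot: [3.141, 0.002, 1.795]
force: [1.3, -0.1, -0.0]
width: 85.4
gripper_force: 0.0
```

```bash
python3 -c "
from h import *
s=st();print(togo(s,[574,153,367]))"
```

```text
{'clock': np.float64(1.225), 'eef_pos': array([ 253.809, -598.964,  372.096]), 'tool_rot': array([3.141e+00, 2.000e-03, 1.795e+00]), 'force': array([ 1.289, -0.097, -0.02 ]), 'torque': array([ 0.039, -0.02 , -0.005]), 'width': np.float64(85.417), 'gripper_force': np.float64(0.0), 'qpos': array([ 1.313,  0.54 , -0.331,  1.3  ,  0.172,  1.328,  1.209])}
[661.9453556  479.38334215   4.3313251 ]
```

carry_out(deltas=[0,0,0,0.045,0.0325,0,-1,0,0,0,0.045,0.0325,0,-1,0,0,0,0.045,0.0325,0,-1,0,0,0,0.045,0.0325,0,-1,0,0,0,0.045,0.0325,0,-1,0,0,0,0.045,0.0325,0,-1,0,0,0,0.045,0.0325,0,-1,0,0,0,0.045,0.0325,0,-1,0,0,0,0.045,0.0325,0,-1,0,0,0,0.045,0.0325,0,-1,0,0,0,0,0,0,-1])

```text
clock: 2.6
eef_pos: [470.1, -81.9, 370.7]
tool_rot: [3.141, -0.003, 1.803]
force: [-1.0, -0.4, 0.2]
width: 85.6
gripper_force: 0.0
```

```bash
python3 -c "
from h import *
s=st();print(togo(s,[574,153,367]))
c=ctrl.calibration('wrist');print(-c['R'].T@c['t'], c['R'], c['mtx'])"
```

```text
{'clock': np.float64(2.6), 'eef_pos': array([470.103, -81.894, 370.68 ]), 'tool_rot': array([ 3.141e+00, -3.000e-03,  1.803e+00]), 'force': array([-0.99 , -0.444,  0.201]), 'torque': array([-0.092,  0.054,  0.007]), 'width': np.float64(85.629), 'gripper_force': np.float64(0.0), 'qpos': array([ 0.549,  0.268, -0.562,  1.757,  0.151,  1.16 ,  0.174])}
[204.71564389 155.09995704   4.33817721]
[451.88011086  -5.45938306 513.63782065] [[ 9.73072274e-01  2.30500217e-01 -1.73889064e-05]
 [ 2.19284624e-01 -9.25701637e-01  3.08205666e-01]
 [ 7.10253758e-02 -2.99910201e-01 -9.51319750e-01]] [[400.13526484   0.         320.90055401]
 [  0.         400.13526484 235.57569111]
 [  0.           0.           1.        ]]
```

carry_out(deltas=[0,0,0,0.041,0.031,0,-1,0,0,0,0.041,0.031,0,-1,0,0,0,0.041,0.031,0,-1,0,0,0,0.041,0.031,0,-1,0,0,0,0.041,0.031,0,-1,0,0,0,0,0,0,-1,0,0,0,0,0,0,-1])

```text
clock: 3.48
eef_pos: [574.2, 145.9, 370.2]
tool_rot: [-3.139, 0.001, 1.794]
force: [-0.4, -1.1, 0.2]
width: 85.8
gripper_force: 0.0
```

```bash
python3 -c "
from h import *
import json
s=st();print(togo(s,[574,153,267]))
c=ctrl.calibration('wrist');im=ctrl.get_image('wrist')
cv2.imwrite('pics/w1.png',im[...,::-1]);np.savez('w1.npz',**c)
q=P(c)@[574,153,267,1];print(q[:2]/q[2])"
```

```text
{'clock': np.float64(3.475), 'eef_pos': array([574.167, 145.863, 370.165]), 'tool_rot': array([-3.139e+00,  1.000e-03,  1.794e+00]), 'force': array([-0.421, -1.137,  0.221]), 'torque': array([-0.035, -0.002, -0.039]), 'width': np.float64(85.766), 'gripper_force': np.float64(0.0), 'qpos': array([ 0.072,  0.476, -0.595,  1.466,  0.272,  1.285, -0.324])}
[  7.14286209   1.65639488 103.15171415]
[323.77812434 222.81227727]
```

View pics/w1.png

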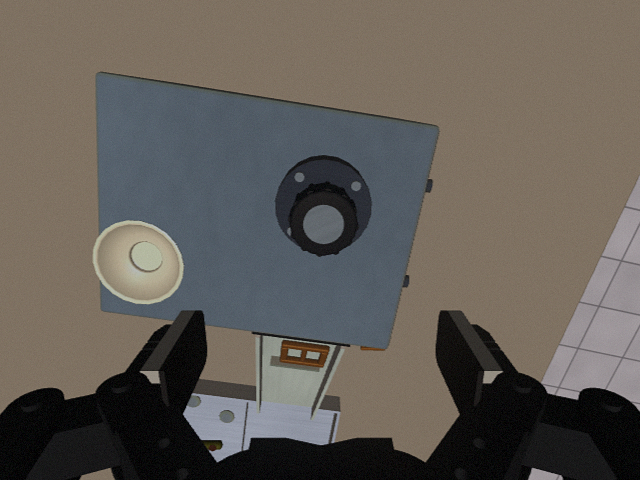

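The wrist view shows the knob's disc centre at (324,224), against a prediction of (323.8,222.8), so the position is confirmed. I'll descend around the knob.

carry_out(deltas=[0,0,0,0.007,0.0015,0,-1,0,0,0,0,0,0.035,-1,0,0,0,0,0,0.035,-1,0,0,0,0,0,0.035,-1,0,0,0,0,0,0.029,-1,0,0,0,0,0,0,-1,0,0,0,0,0,0,-1])

```text
clock: 4.4
eef_pos: [575.1, 154.7, 238.7]
tool_rot: [3.14, -0.0, 1.796]
force: [-0.7, 0.7, 0.3]
width: 85.2
gripper_force: 0.0
```

```bash
python3 -c "
from h import *
s=st();print(togo(s,[574,153,236]))"
```

```text
{'clock': np.float64(4.4), 'eef_pos': array([575.081, 154.732, 238.669]), 'tool_rot': array([ 3.14 , -0.   ,  1.796]), 'force': array([-0.682,  0.69 ,  0.308]), 'torque': array([0.007, 0.011, 0.009]), 'width': np.float64(85.238), 'gripper_force': np.float64(0.0), 'qpos': array([ 0.036,  0.59 , -0.556,  1.658,  0.358,  0.995, -0.415])}
[-1.44714549 -1.44660455  2.66608877]
```

carry_out(deltas=[0,0,0,-0.001,-0.001,0.002,-1,0,0,0,0,0,0,0,0,0,0,0,0,0,0.5,0,0,0,0,0,0,1,0,0,0,0,0,0,1,0,0,0,0,0,0,1,0,0,0,0,0,0,1,0,0,0,0,0,0,1])

```text
clock: 5.4
eef_pos: [573.8, 153.5, 235.4]
tool_rot: [3.141, -0.0, 1.797]
force: [-0.1, -1.1, 0.7]
width: 42.8
gripper_force: 60.5
```

```bash
python3 -c "
from h import *
st()"
```

```text
{'clock': np.float64(5.4), 'eef_pos': array([573.761, 153.504, 235.387]), 'tool_rot': array([ 3.141, -0.   ,  1.797]), 'force': array([-0.065, -1.051,  0.686]), 'torque': array([ 0.014, -0.128, -0.001]), 'width': np.float64(42.844), 'gripper_force': np.float64(60.534), 'qpos': array([ 0.037,  0.592, -0.554,  1.665,  0.359,  0.988, -0.415])}
```

carry_out(deltas=[0,0,5,0,0,0,1,0,0,5,0,0,0,1,0,0,5,0,0,0,1,0,0,0,0,0,0,1,0,0,0,0,0,0,1])

```text
clock: 6.02
eef_pos: [573.8, 153.5, 235.3]
tool_rot: [3.141, -0.0, 1.537]
force: [1.5, 0.3, 0.1]
width: 42.3
gripper_force: 60.9
```

```bash
python3 -c "
from h import *
st()"
```

```text
{'clock': np.float64(6.025), 'eef_pos': array([573.812, 153.522, 235.329]), 'tool_rot': array([ 3.141, -0.   ,  1.537]), 'force': array([1.542, 0.315, 0.098]), 'torque': array([ 0.03 , -0.298, -0.07 ]), 'width': np.float64(42.285), 'gripper_force': np.float64(60.913), 'qpos': array([-0.005,  0.579, -0.484,  1.666,  0.313,  0.973, -0.633])}
```

carry_out(deltas=[0,0,4,0,0,0,1,0,0,0,0,0,0,1,0,0,0,0,0,0,1])

```text
clock: 6.4
eef_pos: [573.8, 153.5, 235.3]
tool_rot: [3.141, -0.0, 1.467]
force: [1.5, 0.7, -0.5]
width: 43.0
gripper_force: 60.9
```

```bash
python3 -c "
from h import *
st()"
```

```text
{'clock': np.float64(6.4), 'eef_pos': array([573.846, 153.472, 235.327]), 'tool_rot': array([ 3.141, -0.   ,  1.467]), 'force': array([ 1.476,  0.726, -0.456]), 'torque': array([ 0.044, -0.441, -0.086]), 'width': np.float64(43.047), 'gripper_force': np.float64(60.917), 'qpos': array([-0.016,  0.576, -0.465,  1.667,  0.301,  0.97 , -0.691])}
```

carry_out(deltas=[0,0,4,0,0,0,1,0,0,0,0,0,0,1,0,0,0,0,0,0,1])

```text
clock: 6.78
eef_pos: [573.8, 153.4, 235.3]
tool_rot: [3.141, -0.0, 1.397]
force: [1.8, 0.2, -0.8]
width: 42.9
gripper_force: 60.9
```

```bash
cat > t.py <<'E'
from h import *
s=ctrl.read_state();print(s["clock"],np.round(s["torque"],3),np.round(s["force"],1),round(s["tool_rot"][2],3))
E
python3 t.py
```

```text
6.775 [ 0.04  -0.577 -0.169] [ 1.8  0.2 -0.8] 1.397
```

carry_out(deltas=[0,0,3,0,0,0,1,0,0,0,0,0,0,1,0,0,0,0,0,0,1])

```text
clock: 7.15
eef_pos: [573.8, 153.4, 235.3]
tool_rot: [3.141, -0.0, 1.344]
force: [2.7, 0.6, -0.2]
width: 42.8
gripper_force: 60.9
```

```bash
python3 t.py
```

```text
7.15 [ 0.01  -0.567 -0.246] [ 2.7  0.6 -0.2] 1.344
```

carry_out(deltas=[0,0,3,0,0,0,1,0,0,0,0,0,0,1,0,0,0,0,0,0,1])

```text
clock: 7.52
eef_pos: [573.8, 153.4, 235.4]
tool_rot: [3.141, -0.0, 1.291]
force: [3.6, 0.0, -2.4]
width: 42.4
gripper_force: 60.9
```

```bash
python3 t.py
```

```text
7.525 [-0.006 -0.716 -0.395] [ 3.6  0.  -2.4] 1.291
```

carry_out(deltas=[0,0,3,0,0,0,1,0,0,0,0,0,0,1,0,0,0,0,0,0,1])

```text
clock: 7.9
eef_pos: [573.8, 153.4, 235.3]
tool_rot: [3.141, -0.0, 1.24]
force: [3.4, 0.0, -2.0]
width: 42.5
gripper_force: 60.9
```

```bash
python3 t.py
```

```text
7.9 [-0.035 -0.9    0.053] [ 3.4  0.  -2. ] 1.24
```

carry_out(deltas=[0,0,2,0,0,0,1,0,0,0,0,0,0,1,0,0,0,0,0,0,1])

```text
clock: 8.28
eef_pos: [573.8, 153.5, 235.3]
tool_rot: [3.141, -0.0, 1.204]
force: [4.2, 0.4, -1.5]
width: 42.8
gripper_force: 61.0
```

```bash
python3 t.py
```

```text
8.275 [-0.074 -1.077  0.325] [ 4.2  0.4 -1.5] 1.204
```

carry_out(deltas=[0,0,2,0,0,0,1,0,0,0,0,0,0,1,0,0,0,0,0,0,1])

```text
clock: 8.65
eef_pos: [573.8, 153.5, 235.4]
tool_rot: [3.141, -0.0, 1.168]
force: [4.3, -0.4, -1.6]
width: 42.6
gripper_force: 61.0
```

```bash
python3 t.py
```

```text
8.65 [ 0.038 -1.124  0.099] [ 4.3 -0.4 -1.6] 1.168
```

carry_out(deltas=[0,0,-2,0,0,0,1,0,0,0,0,0,0,1,0,0,0,0,0,0,1])

```text
clock: 9.02
eef_pos: [573.8, 153.5, 235.4]
tool_rot: [3.141, -0.0, 1.204]
force: [5.6, 0.4, -2.5]
width: 42.4
gripper_force: 61.1
```

```bash
python3 t.py
```

```text
9.025 [-0.025 -1.199  0.361] [ 5.6  0.4 -2.5] 1.204
```

carry_out(deltas=[0,0,-2.5,0,0,0,1,0,0,0,0,0,0,1,0,0,0,0,0,0,1])

```text
clock: 9.4
eef_pos: [573.7, 153.4, 235.3]
tool_rot: [3.141, -0.0, 1.246]
force: [5.8, -0.5, -2.7]
width: 42.3
gripper_force: 61.1
```

```bash
python3 t.py
```

```text
9.4 [ 0.083 -1.252  0.036] [ 5.8 -0.5 -2.7] 1.246
```

carry_out(deltas=[0,0,0,0,0,0,-0.4,0,0,0,0,0,0,-0.4,0,0,0,0,0,0,-0.4,0,0,0,0,0,0,-0.4,0,0,0,0,0,0,-0.4,0,0,0,0,0,0,1,0,0,0,0,0,0,1,0,0,0,0,0,0,1,0,0,0,0,0,0,1,0,0,0,0,0,0,1])

```text
clock: 10.65
eef_pos: [573.7, 153.4, 235.4]
tool_rot: [3.141, -0.0, 1.247]
force: [0.4, -0.3, 0.1]
width: 42.3
gripper_force: 60.7
```

```bash
python3 t.py
```

```text
10.65 [-0.074 -0.041  0.008] [ 0.4 -0.3  0.1] 1.247
```

carry_out(deltas=[0,0,0,0,0,0.001,1,0,0,0,0,0,0,1,0,0,0,0,0,0,1])

```text
clock: 11.02
eef_pos: [573.7, 153.4, 234.3]
tool_rot: [3.141, -0.0, 1.247]
force: [0.5, -0.0, 0.3]
width: 42.8
gripper_force: 60.8
```

```bash
python3 t.py
```

```text
11.025 [-0.075 -0.108  0.024] [ 0.5 -0.   0.3] 1.247
```

carry_out(deltas=[0,0,0,0,0,0.0005,1,0,0,0,0,0,0.0005,1,0,0,0,0,0,0,1])

```text
clock: 11.4
eef_pos: [573.7, 153.4, 233.3]
tool_rot: [3.141, -0.0, 1.247]
force: [0.8, -0.9, 1.2]
width: 42.7
gripper_force: 60.8
```

carry_out(deltas=[0,0,0,0,0,0.0005,1,0,0,0,0,0,0.0005,1])

```text
clock: 11.65
eef_pos: [573.7, 153.4, 232.4]
tool_rot: [3.141, -0.0, 1.247]
force: [0.1, 0.6, 1.2]
width: 42.3
gripper_force: 60.8
```

```bash
python3 t.py
```

```text
11.65 [-0.131 -0.205  0.017] [0.1 0.6 1.2] 1.247
```

It's 3 mm down at about 1 N, so the knob is in the notch. I'll keep pushing gently.

carry_out(deltas=[0,0,0,0,0,0.0005,1,0,0,0,0,0,0.0005,1,0,0,0,0,0,0.0005,1,0,0,0,0,0,0.0005,1])

```text
clock: 12.15
eef_pos: [573.7, 153.4, 230.3]
tool_rot: [3.141, -0.0, 1.247]
force: [1.0, -0.3, 1.4]
width: 42.5
gripper_force: 60.8
```

carry_out(deltas=[0,0,0,0,0,0.0005,1,0,0,0,0,0,0.0005,1,0,0,0,0,0,0.0005,1,0,0,0,0,0,0.0005,1])

```text
clock: 12.65
eef_pos: [573.7, 153.4, 228.3]
tool_rot: [3.141, -0.0, 1.247]
force: [0.7, -1.3, 1.5]
width: 42.5
gripper_force: 60.8
```

carry_out(deltas=[0,0,0,0,0,0.0005,1,0,0,0,0,0,0.0005,1,0,0,0,0,0,0.0005,1,0,0,0,0,0,0.0005,1])

```text
clock: 13.15
eef_pos: [573.7, 153.4, 226.3]
tool_rot: [3.141, -0.0, 1.247]
force: [2.3, -1.2, 0.5]
width: 42.7
gripper_force: 60.8
```

carry_out(deltas=[0,0,0,0,0,0.0005,1,0,0,0,0,0,0.0003,1,0,0,0,0,0,0,1])

```text
clock: 13.52
eef_pos: [573.7, 153.5, 226.2]
tool_rot: [3.141, -0.0, 1.247]
force: [0.2, -1.8, 6.0]
width: 42.7
gripper_force: 61.3
```

carry_out(deltas=[0,0,0,0,0,0.0004,1,0,0,0,0,0,0,1])

```text
clock: 13.78
eef_pos: [573.7, 153.5, 226.2]
tool_rot: [3.141, -0.0, 1.247]
force: [-0.3, -2.5, 6.5]
width: 42.4
gripper_force: 61.6
```

```bash
python3 - <<'E'
from h import *
ims=[ctrl.get_image(n)[...,::-1] for n in("side","top")]
cv2.imwrite("pics/p2.png",np.hstack([ims[0][100:480,150:550],ims[1][100:480,100:500]]))
E
```

```text
(no output)
```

View pics/p2.png

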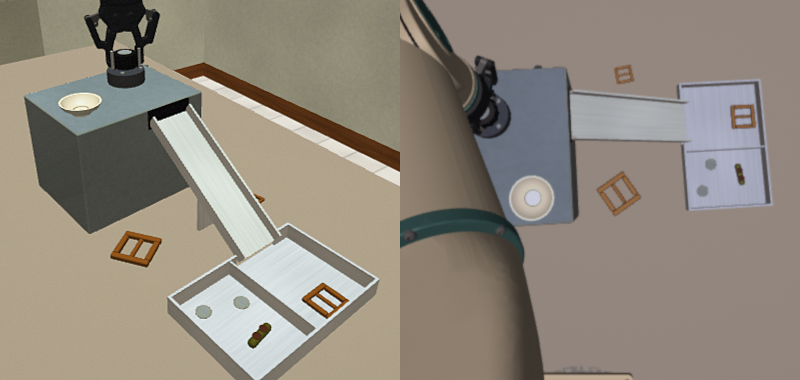

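The buckle is in the tray compartment at crop pixels (325,300) in the side view and (742,116) in the top view. The stop is sunk, and the dish, toggle and buttons look undisturbed. The downward motion stopped at about 9.2 mm. To check the knob is fully home, I'll release it and press lightly on top with the shut fingers.

carry_out(deltas=[0,0,0,0,0,-0.001,1,0,0,0,0,0,0,-1,0,0,0,0,0,0,-1,0,0,0,0,0,0,-1,0,0,0,0,0,0,-1,0,0,0,0,0,0,-1,0,0,0,0,0,-0.03,-1,0,0,0,0,0,-0.025,-1,0,0,0,0,0,0,1,0,0,0,0,0,0,1,0,0,0,0,0,0,1,0,0,0,0,0,0,1])

```text
clock: 15.38
eef_pos: [573.2, 153.3, 280.3]
tool_rot: [-3.14, 0.001, 1.247]
force: [0.2, 0.6, 0.8]
width: 12.2
gripper_force: 0.0
```

carry_out(deltas=[0,0,0,0,0,0,1,0,0,0,0,0,0,1,0,0,0,0,0,0,1,0,0,0,0,0,0.006,1,0,0,0,0,0,0.006,1,0,0,0,0,0,0,1])

```text
clock: 16.12
eef_pos: [573.1, 153.2, 268.3]
tool_rot: [-3.14, 0.001, 1.247]
force: [-0.6, -0.6, -0.4]
width: 0.2
gripper_force: 0.0
```

carry_out(deltas=[0,0,0,0,0,0.002,1,0,0,0,0,0,0.002,1,0,0,0,0,0,0.002,1,0,0,0,0,0,0.001,1,0,0,0,0,0,0,1])

```text
clock: 16.75
eef_pos: [573.6, 153.5, 262.1]
tool_rot: [-3.142, 0.0, 1.247]
force: [0.4, -0.4, 0.2]
width: -0.1
gripper_force: 0.0
```

carry_out(deltas=[0,0,0,0,0,0.0005,1,0,0,0,0,0,0.0005,1,0,0,0,0,0,0.0005,1])

```text
clock: 17.12
eef_pos: [573.6, 153.5, 260.6]
tool_rot: [3.142, -0.0, 1.247]
force: [0.7, 0.1, -0.4]
width: -0.1
gripper_force: 0.0
```

carry_out(deltas=[0,0,0,0,0,0.0005,1,0,0,0,0,0,0.0005,1])

```text
clock: 17.38
eef_pos: [573.7, 153.4, 259.6]
tool_rot: [3.141, -0.0, 1.247]
force: [-0.6, 0.1, -0.3]
width: 0.2
gripper_force: 0.0
```

carry_out(deltas=[0,0,0,0,0,0.0005,1,0,0,0,0,0,0.0005,1])

```text
clock: 17.62
eef_pos: [573.6, 153.5, 258.6]
tool_rot: [-3.142, -0.0, 1.247]
force: [-0.2, 0.3, 0.3]
width: 0.2
gripper_force: 0.0
```

carry_out(deltas=[0,0,0,0,0,0.0005,1,0,0,0,0,0,0.0005,1])

```text
clock: 17.88
eef_pos: [573.7, 153.5, 258.0]
tool_rot: [3.141, -0.0, 1.247]
force: [-0.3, -0.6, 5.4]
width: -0.1
gripper_force: 2.5
```

carry_out(deltas=[0,0,0,0,0,0.0005,1,0,0,0,0,0,0.0005,1])

```text
clock: 18.12
eef_pos: [573.9, 153.6, 258.0]
tool_rot: [3.14, -0.0, 1.247]
force: [-1.8, -1.4, 10.5]
width: 0.2
gripper_force: 5.2
```

carry_out(deltas=[0,0,0,0,0,0.0005,1,0,0,0,0,0,0,1])

```text
clock: 18.38
eef_pos: [573.9, 153.6, 258.0]
tool_rot: [3.14, -0.001, 1.247]
force: [-3.0, -0.9, 11.7]
width: -0.1
gripper_force: 5.5
```

The knob holds solid at 12 N, well over the 3 N friction, so it is fully home. I'll retreat upward and check once more.

carry_out(deltas=[0,0,0,0,0,-0.003,1,0,0,0,0,0,-0.03,1,0,0,0,0,0,-0.04,1,0,0,0,0,0,-0.03,1,0,0,0,0,0,0,1,0,0,0,0,0,0,1])

```text
clock: 19.12
eef_pos: [573.2, 153.2, 358.2]
tool_rot: [-3.14, 0.001, 1.247]
force: [0.2, -0.4, -0.7]
width: -0.1
gripper_force: 0.0
```

```bash
python3 - <<'E'
from h import *
cv2.imwrite("pics/p3.png",ctrl.get_image("side")[...,::-1])
E
```

```text
(no output)
```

View pics/p3.png

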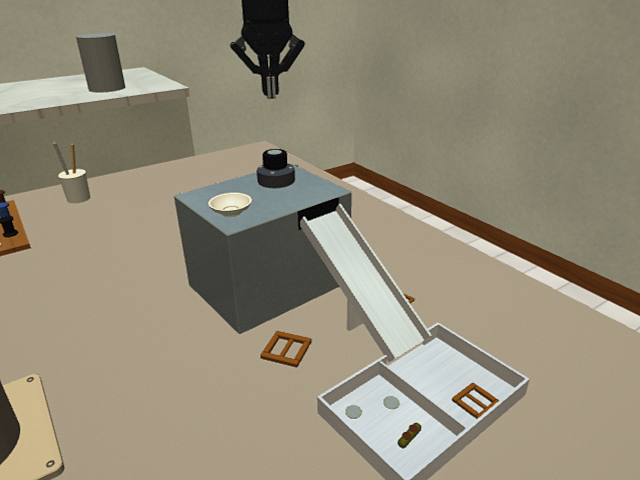

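The knob is down at (275,160), the buckle lies in the tray at (475,400), the dish, toggle and buttons have not moved, and the gripper is clear.

```bash
python3 -c "
from cell import ctrl
print(ctrl.finish_job())"
```

```text
the job is handed in; nothing more can be done
None
```

The job is handed in: the knob turned about 0.55 rad clockwise into its notch and was pushed fully home (it held against 12 N), the buckle slid into the tray by itself, and the dish, toggle and buttons stayed where they were.

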